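# Pull the dead lamp-timer module of the darkroom console

## Robot

A 7-joint arm with a two-finger parallel gripper is mounted at the origin on the work surface. World frame = base frame: x ahead of the robot, y to its left, z up, the work surface at z = 0. Lengths are in m, angles in rad, forces in N, time in s.
With the tool pointing down it reaches from about 0.425 to 0.875 m from the base axis. Payload 8.4 kg.
Tool frame: the origin (TCP) lies on the centre line of the jaws, within the pads' length; the fingertips stand 17 mm ahead of it and the grasp point (between the pads) lies 2 mm behind it; x points along the fingers, z is the direction in which the jaws open and shut, and the axes are right-handed (so a half turn about x gives the same grasp; the last joint's range is limited). The gripper opens to 87 mm and grips with 3 to 60 N. Pads are 19 mm wide; open, the fingers measure 117 mm over their backs; the gripper's body (75 mm by 190 mm) begins 51 mm behind the grasp point.
Start: joints at [1.227, 0.333, 0.04, 1.465, -0.013, 1.343, -0.059], TCP at [0.158, -0.631, 0.24] pointing down, gripper open.
Joint ranges: [-2.58, 2.58], [-0.38, 2.09], [-1.3, 1.39], [0.25, 2.4], [-1.5, 4.64], [0.08, 2.09], [-2.65, 2.65]. Speed limits (rad/s): [2.22, 2.22, 2.79, 2.79, 3.14, 3.14, 3.14].

## Interface

Orientations are given as a rotation vector (axis times angle).
In Python, from workcell import env gives the robot as it stands.
- The arm moves only by the tool apply_moves, never from a script. Its argument "plan" is a list of rows, each a list of 6 numbers: the shift along the tool's x, y, z in units of 500 mm (1.0 is 500 mm), then the turn, a rotation vector about the tool's x, y, z in units of 30 degrees (1.0 is 30 degrees). In form: [[dx, dy, dz, rx, ry, rz], ...]. A call has 1 to 10 rows; each row is the pose to reach, as a shift and turn from the pose measured when the call began, along the tool's axes at that moment; what a row does not reach only later rows make up. A row lasts 1/10 s, in which the tool goes at most 50 mm and 8.59 degrees, less where a joint would pass 70% of its speed; a pose out of reach is approached as far as the arm can. A call with a number of a shift or a turn outside -1 to 1 is refused whole. A call with a gripper value outside its range is refused whole. "jaw" is the closure, from -1 (fully open) to 1 (shut), set as the call begins (left out, the last holds). The fingers move at their own pace and stop on an object; "newtons" is the grip in N (left out, the last holds). Time passes only in rows, so rows that repeat a pose let the fingers close. It gives the time, the measured TCP pose, the force and the opening at its end, in the units of the state.
- env.read_state(): the state, without advancing time (a new reading comes with each control period).
- env.snapshot(name): name is "scene" or "top" or "wrist"; returns (picture, depth): 400x640x3 uint8, red, green, blue; 400x640 float32, m along the optical axis (not along the pixel's ray), 0 where there is no reading.
- env.get_calibration(name): a dict with "fx", "fy", "cx", "cy" (pixels), "R" (3x3) and "t" (3): a world point X has camera coordinates R X + t; the wrist camera has in their place "T_tool_cam" (4x4, takes a point from camera to tool coordinates, whose origin is the TCP and whose axes are the tool frame's). Camera axes: x right, y down, z forward; pixel columns grow to the right and rows downward; lengths in m; the calibration is good to about 2 mm. The wrist camera is an equidistant fisheye: a pixel r from the principal point sees the ray r / f radians off the axis. A picture is of the moment at which its call begins: read the wrist's pose just before it. get_calibration takes no time and is no camera call.
- env.hand_in(): hands the job in, once; it reports no verdict.
The state is a dict: "time": time; "q": joint angles; "joint_velocities": joint speeds; "tau": joint torques, N m; "eef_pos": TCP position; "orientation": TCP orientation; "ft_force": force on the tool from outside, world axes, zero at the start; "torque": the same for the moment, N m; "gripper_width": finger opening in m.
Only numpy, scipy, OpenCV 4.12 (cv2) and the standard library are available. Lean on these libraries where they do the work, as an engineer would, in place of code of your own. Each camera call takes 0.05 s, during which the arm holds its last target.

## Task

Switch the isolator off by pushing its red-tipped lever all the way over to its other side. Then work the blue plug-in module out of its tight socket on the sloping console: hold its white grip and rock it gently side to side, lifting one end while the other end stays down and then bringing up the other end, until it is level and at least half out; do not lean it by more than about 10 degrees while the pins are still in, and do not just pull it straight out. Stand it upright on its pins in the white tray, let go without dropping it, and leave the bottles and the jar where they are.

Things in the scene. Friction and masses are not known exactly. Their poses are not given: they have to be found in the camera images.
- isolator (a joint): Angle of the isolator's lever (rad): 0 = on, leaning 0.5 rad from vertical towards the isolator block's -x; 1.0 = off, leaning 0.5 rad towards the block's +x (end stop). It stays where it is left and moves with about 1 N at the tip.
- isolator_tip (a point): Centre of the red ball (26 mm diameter) at the end of the isolator's lever. The lever is a 10 mm steel rod, 90 mm from its pivot to the ball's centre; the pivot's axis is the block's y axis.
- isolator_base: Yellow isolator block fixed to the bench, 70 x 50 x 25 mm (x, y, z); origin at the centre of its underside. The lever's pivot is 22 mm above the origin. The lever swings in the block's xz plane.
- console: Grey and white control console fixed to the bench, 180 x 240 mm footprint, origin at the centre of its underside. Its top is a plane tilted 30 degrees from level, low in front (-x, 30 mm high) and high behind (+x, 134 mm high), so it faces its -x side and up.
- socket: Black socket fixed in the middle of the console's slope, 64 x 124 x 22 mm (x, y, z); origin at the centre of its underside, z square to the slope (30 degrees from vertical), y level, along the module's length; top face at z = 22 mm. Spring jaws in its wells grip the pins by friction, about 12 N at either end of the module, 24 N together; the pins have about 4 mm of room along y.
- module_mid (a point): Centre of the plug-in module (115 mm tall in all, pins included; 250 g). Axes: z along its axis, away from the pins; y along its length; aligned with the socket while plugged in. Blue housing 50 x 100 x 55 mm (x, y, z), its underside 41.5 mm below this point and, when plugged in, flat on the socket's top face. Rocking turns it about x, the lower edge of one end acting as pivot.
- module_grip (a point): Centre of the white grip block that stands on the housing, axes as the module's, 35.5 mm above module_mid along z. 24 x 44 x 44 mm (x, y, z): pinch it across y (44 mm). The housing's top is 22 mm below this point.
- module_pins (a point): Point on the module's axis level with the tips of its pins, 57.5 mm below module_mid. Four brass pins, 8 x 14 mm and 16 mm long, stand out below the housing at x = +-16, y = +-38 mm. The jaws let go once an end is 13 to 16 mm up. Out of the socket the module stands steadily on its pins.
- module_end_a (a point): Middle of the lower edge of the housing at its +y end (50 mm along y from the module's axis, level with the housing's underside). Its height over the socket's top face tells how far this end is out.
- module_end_b (a point): The same at the housing's -y end.
- tray: White open developing tray lying loose on the bench, 240 x 180 x 45 mm (x, y, z), walls and floor 4 mm, origin at the centre of its underside.
- bottle_clear_mid (a point): Amber glass bottle with blue cap, 72 mm in diameter, 160 mm tall; point at its centre. A bystander.
- bottle_dark_mid (a point): Dark brown bottle with blue cap, 76 mm in diameter, 170 mm tall; point at its centre. A bystander.
- jar_mid (a point): Orange jar with red lid, 72 mm in diameter, 85 mm tall; point at its centre. A bystander.
Mind the look-alikes: they are no part of the job. Of the things like the part that bears module_mid, leave any that is green; of the rest the larger one is meant.

How it is judged:
On the way, in this order (a step that is already met when the one before it is completed fails the run):
1. the isolator lever is pushed over to off (at least 0.85 rad) with the module still fully seated (both ends less than 2 mm up) (value of joint isolator above 0.85 rad and z of each of module_end_a, module_end_b in the frame of socket below 0.024 m), for 0.2 s.
2. the module is rocked: leaning at least 0.03 rad (1.7 degrees) from the socket's axis with one end of its housing still less than 3 mm above the socket (angle between the z axis of module_mid and the z axis of socket, either way round above 0.03 rad and z of any of module_end_a, module_end_b in the frame of socket below 0.025 m and z of any of module_end_a, module_end_b in the frame of socket above 0.025 m), for 0.05 s.
3. the lagging end is brought up in turn: both ends 6 to 22 mm up and the module level with the socket within 0.025 rad (angle between the z axis of module_mid and the z axis of socket, either way round below 0.025 rad and z of module_end_a in the frame of socket between 0.028 and 0.044 m and z of module_end_b in the frame of socket between 0.028 and 0.044 m), for 0.05 s.
4. the module is lifted clear, both ends at least 25 mm above the socket (z of each of module_end_a, module_end_b in the frame of socket above 0.047 m), for 0.1 s.
At the end, for the whole second after the job is handed in: The isolator lever is over at off (at least 0.8 rad); the module stands at rest inside the tray on its pins (its centre within 68 mm of the tray's underside), upright within 0.1 rad, the tray lying flat (value of joint isolator above 0.8 rad and x of module_mid in the frame of tray between -0.11 and 0.11 m and y of module_mid in the frame of tray between -0.08 and 0.08 m and z of module_mid in the frame of tray below 0.068 m and angle between module_mid's own z axis and vertical below 0.1 rad and angle between tray's own z axis and vertical below 0.05 rad and linear speed of module below 0.02 m/s); the robot touches nothing.
It fails at once if the module is leaned more than 0.22 rad (12.6 degrees) from the socket's axis while an end is still less than 12 mm up and the other less than 40 mm (pins bent) (angle between the z axis of module_mid and the z axis of socket, either way round above 0.22 rad and z of any of module_end_a, module_end_b in the frame of socket below 0.034 m and z of each of module_end_a, module_end_b in the frame of socket below 0.062 m and distance between module_mid and socket below 0.12 m).
It fails at once if the module is dropped: it moves faster than 0.6 m/s with no finger on it (linear speed of module above 0.6 m/s and contact force between the fingers and module below 0.05 N).
It fails at once if the amber bottle is shifted by more than 30 mm or tipped by more than 0.3 rad (distance of bottle_clear_mid from where it was at the start of the episode above 0.03 m or angle between bottle_clear_mid's own z axis and vertical above 0.3 rad).
It fails at once if the dark bottle is shifted by more than 30 mm or tipped by more than 0.3 rad (distance of bottle_dark_mid from where it was at the start of the episode above 0.03 m or angle between bottle_dark_mid's own z axis and vertical above 0.3 rad).
It fails at once if the jar is shifted by more than 30 mm or tipped by more than 0.3 rad (distance of jar_mid from where it was at the start of the episode above 0.03 m or angle between jar_mid's own z axis and vertical above 0.3 rad).
It also fails if it takes over 64 s, if anything falls off the work surface, if the arm or the gripper's body presses on something with over 40 N, if the wrist force passes 120 N, or if a joint passes its speed limit or range.

## Working session

There is one attempt and no reset: what is moved stays moved. The work goes in short steps, Python scripts to look and compute and a tool call to move; the robot and the scene stay as the last step left them, time stands still between calls to the robot, and variables do not carry over. Pictures are saved under pics/ and viewed, and the job is handed in when it is done.

Besides the shell and the picture viewer there is one more tool, called after "Call:" as a command line: name --pt "numbers of a row" for each row, then --argument value for the rest. apply_moves: Moves the arm, as the interface text tells. Its arguments: {"type":"object","properties":{"plan":{"type":"array","items":{"type":"array","items":{"type":"number"}}},"jaw":{"type":"number"},"newtons":{"type":"number"}},"required":["plan"]}

```bash
mkdir -p pics; ls; python3 - <<'E'
from workcell import env
import cv2,numpy as np
s=env.read_state();print(s)
for n in("scene","top","wrist"):
    p,d=env.snapshot(n);cv2.imwrite(f"pics/{n}0.png",p[:,:,::-1]);np.save(f"pics/{n}0_d.npy",d);np.save(f"pics/{n}0.npy",p)
    print(n,env.get_calibration(n))
E
```

```text
pics
{'time': 0.0, 'q': array([ 1.22680646,  0.3339014 ,  0.03989753,  1.46626647, -0.01339349,
        1.3433197 , -0.0585075 ]), 'joint_velocities': array([-0.00053199, -0.00045673, -0.00117106, -0.00040057,  0.00021287,
       -0.00052951,  0.00141153]), 'tau': array([ 2.12918283e-03, -6.56368303e+01,  1.33649625e+00, -4.03791118e+01,
       -5.95394103e-02,  4.48054809e-02,  9.45303236e-05]), 'eef_pos': array([ 0.15737716, -0.6301995 ,  0.23866809]), 'orientation': array([ 1.02799258,  1.31647903, -1.02648771]), 'ft_force': array([ 0.35843215,  0.15316813, -0.0862157 ]), 'torque': array([-0.00328587, -0.00012692,  0.02509317]), 'gripper_width': 0.0869452276940336}
scene {'fx': 369.01066000529295, 'fy': 369.01066000529295, 'cx': 319.4141085872306, 'cy': 201.80632645662988, 'R': array([[-0.40903549,  0.91243833, -0.01209401],
       [ 0.72101729,  0.31504351, -0.61715611],
       [-0.55930675, -0.26115874, -0.78674778]]), 't': array([ 0.24856131, -0.33111386,  1.52452134])}
top {'fx': 490.31686736558504, 'fy': 490.31686736558504, 'cx': 321.9038945900871, 'cy': 194.97465137892323, 'R': array([[-8.82166797e-03, -9.99960996e-01, -4.29146444e-04],
       [-9.89511122e-01,  8.79135964e-03, -1.44188945e-01],
       [ 1.44187094e-01, -8.47341822e-04, -9.89550082e-01]]), 't': array([0.02739297, 0.5869107 , 1.45247308])}
wrist {'fx': 309.70691628693146, 'fy': 309.70691628693146, 'cx': 319.7865408665562, 'cy': 198.47890847197903, 'T_tool_cam': array([[ 1.39666207e-03, -2.95335151e-01,  9.55392693e-01,
        -1.44209652e-01],
       [-6.79255149e-04, -9.55393685e-01, -2.95334465e-01,
         8.13550615e-02],
       [ 9.99998794e-01, -2.36472962e-04, -1.53497004e-03,
        -1.76118378e-04],
       [ 0.00000000e+00,  0.00000000e+00,  0.00000000e+00,
         1.00000000e+00]])}
```

View pics/scene0.png

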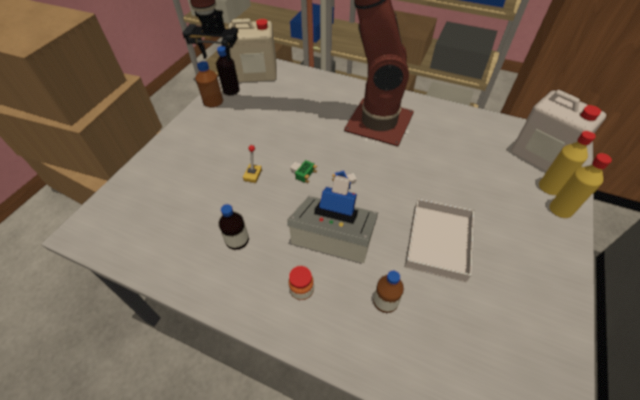

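View pics/top0.png

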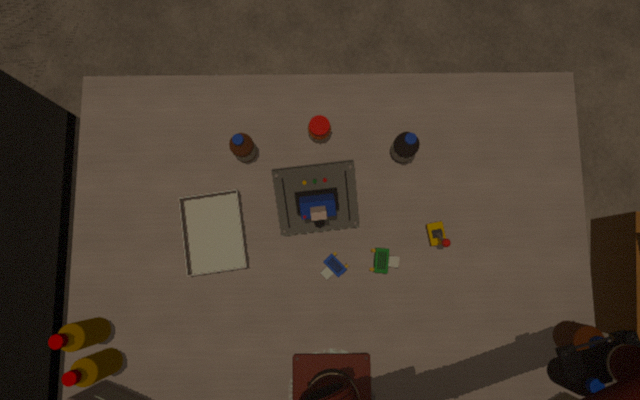

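View pics/wrist0.png

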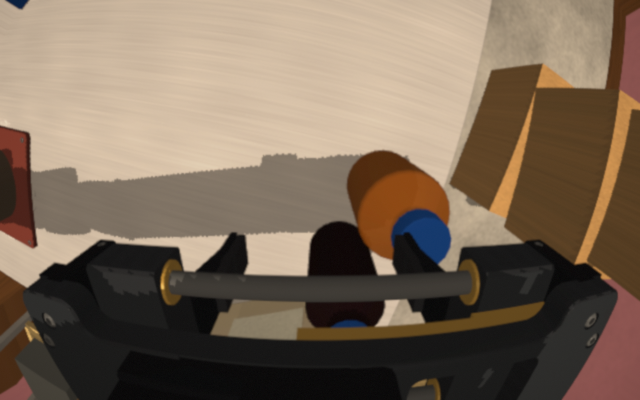

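The scene view shows the isolator lever with its red ball at (252,148). The module is on the console at (338,200), the tray at (440,238), and small blue and green decoys sit near (343,180) and (304,170). The top view shows the console at (316,198), the isolator at (437,235) and the tray at (214,233). Next I'll measure these.

```bash
cat > h.py <<'E'
import numpy as np,cv2
from scipy.spatial.transform import Rotation as Ro
from workcell import env
def cloud(n,d):
    c=env.get_calibration(n);v,u=np.mgrid[0:400,0:640]
    P=np.stack([(u-c['cx'])/c['fx']*d,(v-c['cy'])/c['fy']*d,d],-1)
    W=(P-c['t'])@c['R'];W[d<=0]=np.nan
    return W
def masks(p):
    h=cv2.cvtColor(p,cv2.COLOR_RGB2HSV);H,S,V=[h[...,i].astype(int) for i in range(3)]
    return dict(blue=(H>100)&(H<130)&(S>130)&(V>40),red=((H<6)|(H>174))&(S>170)&(V>70),yellow=(H>18)&(H<33)&(S>150)&(V>60),green=(H>40)&(H<85)&(S>100)&(V>30))
def comps(m,amin=12):
    n,l,s,c=cv2.connectedComponentsWithStats(m.astype(np.uint8))
    return [(l==i,s[i],c[i]) for i in range(1,n) if s[i][4]>=amin]
def loc(n,uv,z): # ray on plane z
    c=env.get_calibration(n);r=c['R'].T@np.array([(uv[0]-c['cx'])/c['fx'],(uv[1]-c['cy'])/c['fy'],1]);o=-c['R'].T@c['t']
    return o+r*(z-o[2])/r[2]
E
python3 - <<'E'
from h import *
np.set_printoptions(precision=3,suppress=True)
for n in("scene","top"):
    p=np.load(f"pics/{n}0.npy");d=np.load(f"pics/{n}0_d.npy");W=cloud(n,d)
    print(n,(d>0).mean(),np.nanmedian(W[330:350,200:260] if n=='top' else W[150:170,180:230],axis=(0,1)))
    for k,m in masks(p).items():
        for mm,s,c in comps(m):
            q=W[mm];print(k,s,c,np.nanmedian(q,0),np.nanmin(q,0),np.nanmax(q,0))
E
python3 - <<'E'
import cv2
a=cv2.imread('pics/top0.png')
cv2.imwrite('pics/top0c.png',cv2.resize(a[140:300,260:480],None,fx=3.6,fy=3.6,interpolation=cv2.INTER_CUBIC)*2)
b=cv2.imread('pics/scene0.png')
cv2.imwrite('pics/scene0c.png',cv2.resize(b[130:310,220:480],None,fx=3,fy=3,interpolation=cv2.INTER_CUBIC))
E
```

```text
scene 0.99597265625 [ 0.473 -0.537  0.002]
blue [467   0  37   6 132] [489.818   1.705] [-0.81   0.264  0.192] [-0.827  0.153  0.181] [-0.798  0.315  0.21 ]
blue [313   5   6  36 184] [315.832  21.707] [-0.866 -0.683 -0.103] [-1.069 -0.791 -0.194] [-0.793 -0.656 -0.092]
blue [291  13  11  25 201] [296.104  26.184] [-0.813 -0.802 -0.128] [-0.923 -0.838 -0.2  ] [-0.799 -0.761 -0.09 ]
blue [218  46   8  11  71] [221.901  50.817] [ 0.073 -0.673  0.202] [ 0.048 -0.693  0.178] [ 0.179 -0.569  0.298]
blue [198  62  10   8  63] [202.508  65.778] [ 0.173 -0.703  0.184] [ 0.15  -0.723  0.171] [ 0.183 -0.688  0.191]
blue [337 172   8   4  21] [340.905 173.524] [ 0.364 -0.026  0.036] [ 0.354 -0.041  0.033] [ 0.373 -0.014  0.04 ]
blue [319 188  37  28 665] [337.242 202.567] [0.564 0.04  0.14 ] [ 0.521 -0.02   0.1  ] [0.59  0.087 0.166]
blue [222 205  11  12 101] [226.733 210.624] [ 0.736 -0.225  0.171] [ 0.72  -0.242  0.145] [ 0.748 -0.214  0.176]
blue [388 272  11  11 106] [393.047 277.028] [0.742 0.262 0.161] [0.726 0.249 0.148] [0.753 0.276 0.164]
red [257  19  10  10  87] [261.632  23.425] [-
[... 2270 characters left out ...]
59 -0.005] [ 0.507 -0.295  0.034]
yellow [371 249   5   3  15] [373. 250.] [ 0.419 -0.131  0.033] [ 0.416 -0.137  0.027] [ 0.423 -0.124  0.039]
yellow [370 268   5   3  13] [371.692 268.923] [ 0.363 -0.126  0.036] [ 0.36  -0.132  0.031] [ 0.366 -0.12   0.043]
yellow [ 58 323  27  29 481] [ 73.289 336.509] [0.196 0.682 0.181] [ 0.01   0.66  -0.761] [0.228 1.198 0.234]
yellow [ 70 357  28  30 469] [ 86.228 370.851] [0.111 0.642 0.181] [ 0.026  0.621 -0.003] [0.138 0.755 0.232]
green [313 179   4   5  13] [314.308 180.923] [0.618 0.045 0.114] [0.613 0.039 0.107] [0.623 0.048 0.122]
green [374 248  15  26 334] [381.057 260.254] [ 0.389 -0.154  0.037] [ 0.35  -0.176 -0.004] [ 0.425 -0.131  0.05 ]
```

View pics/scene0c.png

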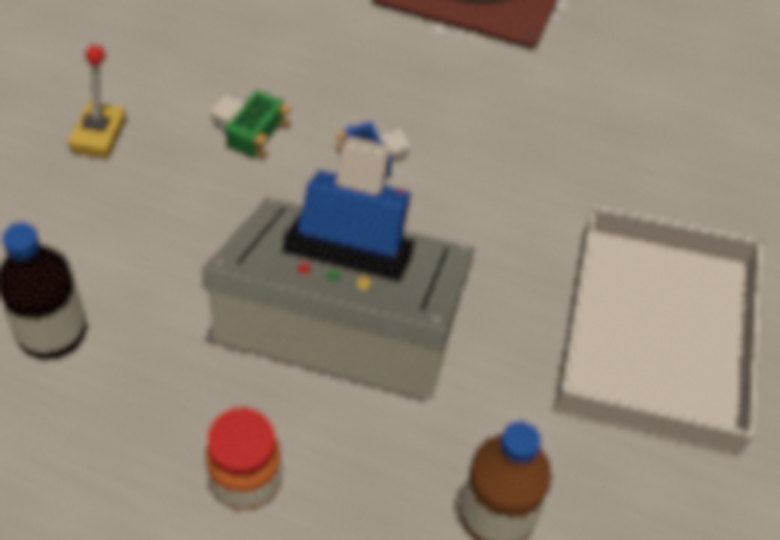

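View pics/top0c.png

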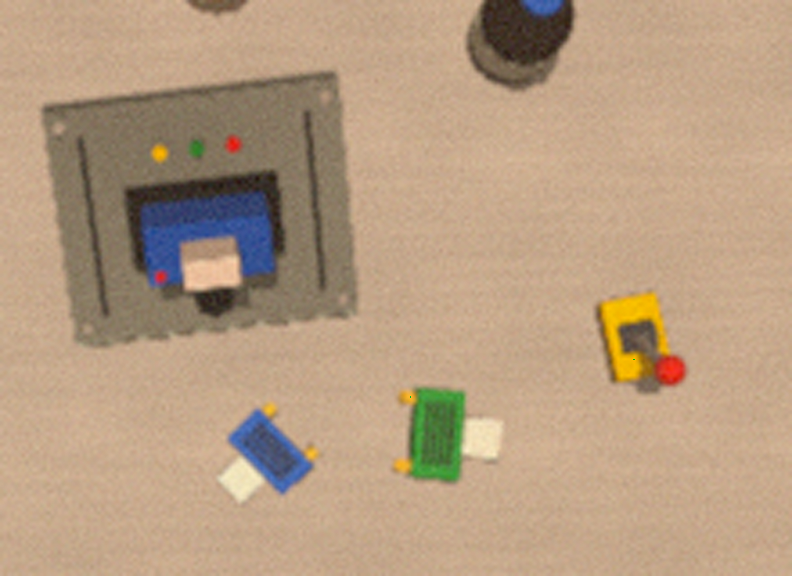

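```bash
cat > m.py <<'E'
from h import *
np.set_printoptions(precision=4,suppress=True)
for n in("scene","top"):
    p=np.load(f"pics/{n}0.npy");d=np.load(f"pics/{n}0_d.npy");W=cloud(n,d)
    hsv=cv2.cvtColor(p,cv2.COLOR_RGB2HSV)
    print('==',n)
    # isolator block top
    X=W[...,0];Y=W[...,1];Z=W[...,2]
    m=(masks(p)['yellow'])&(X>.4)&(X<.54)&(Y<-.26)&(Y>-.4)&(Z>.016)&(Z<.034)
    q=W[m];print('iso z',np.median(q[:,2]),cv2.minAreaRect(q[:,:2].astype(np.float32)))
    # pixel-based: hull of block footprint on z=.025
    v,u=np.nonzero(masks(p)['yellow']&(X>.4)&(X<.54)&(Y<-.26)&(Y>-.4))
    g=np.array([loc(n,(a,b),.025)[:2] for a,b in zip(u,v)],np.float32);print(' iso ray',cv2.minAreaRect(g))
    m=masks(p)['red']&(X>.4)&(X<.5)&(Y<-.3)&(Y>-.36)
    v,u=np.nonzero(m);print(' ball',u.mean(),v.mean(),loc(n,(u.mean(),v.mean()),.101))
    # console
    m=(X>.42)&(X<.72)&(Y>-.12)&(Y<.2)&(Z>.02)&(Z<.2)
    # slope plane robust
    q=W[m];best=None;rng=np.random.default_rng(0)
    for _ in range(400):
        a=q[rng.choice(len(q),3,False)];nn=np.cross(a[1]-a[0],a[2]-a[0]);L=np.linalg.norm(nn)
        if L<1e-4:continue
        nn/=L;nn*=np.sign(nn[2]+1e-9)
        if not .8<nn[2]<.93: continue
        c=(abs((q-a[0])@nn)<.003).sum()
        if best is None or c>best[0]:best=(c,nn,a[0])
    c,nn,a0=best
    for _ in range(5):
        i=abs((q-a0)@nn)<.004;a0=q[i].mean(0);nn=np.linalg.svd(q[i]-a0,full_matrices=False)[2][2];nn*=np.sign(nn[2])
    print('slope n',nn,'tilt',np.degrees(np.arccos(nn[2])),'yaw',np.degrees(np.arctan2(-nn[1],-nn[0])),c,len(q))
    r=cv2.minAreaRect(q[i][:,:2].astype(np.float32));print(' slope rect',r,'height at c',a0[2]-((r[0][0]-a0[0])*nn[0]+(r[0][1]-a0[1])*nn[1])/nn[2])
    # tray
    m=(X>.25)&(X<.75)&(Y>.15)&(Y<.5)&(Z>.03)&(Z<.06)
    l=comps(m,40);mm=max(l,key=lambda t:t[1][4])[0] if l else m
    print('tray',cv2.minAreaRect(W[mm][:,:2].astype(np.float32)),np.median(W[mm][:,2]))
    # module: height over slope
    H=(W-a0)@nn
    yaw=np.arctan2(-nn[1],-nn[0]);ey=np.array([-np.sin(yaw),np.cos(yaw),0]);ey/=np.linalg.norm(ey);ex=np.cross(ey,nn)
    for nm,lo,hi in(('sock',.017,.027),('house',.07,.082),('grip',.112,.13)):
        mm=m2=(H>lo)&(H<hi)&(X>.4)&(X<.7)&(Y>-.08)&(Y<.15)
        q=W[mm];
        if len(q)<5: print(nm,len(q));continue
        s=(q-a0)@ex;t=(q-a0)@ey;print(nm,len(q),'H',np.median(H[mm]),'x',np.percentile(s,[1,99]),'y',np.percentile(t,[1,99]),'a0',a0,'med',np.median(q,0))
E
python3 m.py
```

```text
== scene
iso z 0.026439242733948147 ((0.47541895508766174, -0.32233861088752747), (0.06686035543680191, 0.04421021044254303), 9.27000617980957)
 iso ray ((0.47823846340179443, -0.32147324085235596), (0.073563352227211, 0.046993330121040344), 10.261665344238281)
 ball 251.35294117647058 148.0 [ 0.4323 -0.3384  0.101 ]
slope n [-0.4938 -0.0542  0.8679] tilt 29.788633446130376 yaw 6.260894164182557 1581 4532
 slope rect ((0.5714845657348633, 0.03783182054758072), (0.18632878363132477, 0.23955394327640533), 6.375244140625) height at c 0.08526474657830421
tray ((0.47783374786376953, 0.3534761369228363), (0.24495187401771545, 0.18083292245864868), 8.0546293258667) 0.04214535085962348
sock 207 H 0.021740569466071027 x [-0.2245  0.0024] y [-0.0936  0.0552] a0 [0.5967 0.0471 0.1002] med [0.58   0.0494 0.1155]
house 227 H 0.07639166462456695 x [-0.0552 -0.0054] y [-0.0546  0.0431] a0 [0.5967 0.0471 0.1002] med [0.5432 0.0402 0.1573]
grip 79 H 0.11962864440952257 x [-0.0465 -0.0187] y [-0.0275  0.0155] a0 [0.5967 0.0471 0.1002] med [0.5182 0.0332 0.1893]
== top
iso z 0.025236714128585802 ((0.46
[... 333 characters left out ...]
683896006634 yaw 6.399869095388513 2761 5450
 slope rect ((0.5708822011947632, 0.04030699282884598), (0.1829204261302948, 0.24010205268859863), 6.251168251037598) height at c 0.08260411542101664
tray ((0.47917068004608154, 0.35629376769065857), (0.24051691591739655, 0.18183763325214386), 7.95497989654541) 0.043130870025899055
sock 295 H 0.02122304205442529 x [-0.2054  0.0232] y [-0.0954  0.0621] a0 [0.5788 0.0406 0.0872] med [0.5744 0.0286 0.1098]
house 418 H 0.07654878683641286 x [-0.0338  0.0162] y [-0.0484  0.0495] a0 [0.5788 0.0406 0.0872] med [0.5396 0.0391 0.1529]
grip 142 H 0.12055198189690888 x [-0.0212  0.0033] y [-0.0208  0.0217] a0 [0.5788 0.0406 0.0872] med [0.5113 0.0334 0.1871]
```

```bash
cat >> h.py <<'E'
def pose():
    s=env.read_state();return np.array(s['eef_pos']),Ro.from_rotvec(s['orientation']).as_matrix(),s
def frame(x,z): # tool R from x axis and z axis
    x=np.array(x,float);x/=np.linalg.norm(x);z=np.array(z,float);z-=x*(x@z);z/=np.linalg.norm(z)
    return np.stack([x,np.cross(z,x),z],1)
def rel(p,R):
    p0,R0,s=pose();return np.r_[R0.T@(np.array(p)-p0)/.5,Ro.from_matrix(R0.T@R).as_rotvec()/np.radians(30)]
np.set_printoptions(precision=4,suppress=True)
E
python3 - <<'E'
from h import *
p,R,s=pose();print(p);print(R)
y=np.radians(10.5);d=np.array([np.cos(y),np.sin(y),0]);b=np.array([.4345,-.336,.101])
for sg in(1,-1):
  for nm,z in(('perp',[-d[1]*sg,d[0]*sg,0]),):
    Rt=frame([0,0,-1],z);st=b-d*.055;print(sg,Rt.tolist(),rel([st[0],st[1],.24],Rt),st)
E
```

```text
[ 0.1574 -0.6303  0.2389]
[[-0.0004  0.9702  0.2424]
 [ 0.0012  0.2424 -0.9702]
 [-1.     -0.0001 -0.0013]]
1 [[0.0, -0.9832549075639546, -0.18223552549214747], [0.0, -0.18223552549214747, 0.9832549075639546], [-1.0, -0.0, 0.0]] [-0.0018  0.5705 -0.4435 -5.8825 -0.0003 -0.0038] [ 0.3804 -0.346   0.101 ]
-1 [[0.0, 0.9832549075639546, 0.18223552549214747], [0.0, 0.18223552549214747, -0.9832549075639546], [-1.0, 0.0, 0.0]] [-0.0018  0.5705 -0.4435  0.1175 -0.0025  0.0002] [ 0.3804 -0.346   0.101 ]
```

Call:
apply_moves --pt "0 0.06 -0.04 0.01 0 0" --pt "0 0.12 -0.09 0.02 0 0" --pt "0 0.18 -0.14 0.04 0 0" --pt "0 0.25 -0.19 0.05 0 0" --pt "0 0.32 -0.25 0.07 0 0" --pt "0 0.39 -0.3 0.08 0 0" --pt "0 0.46 -0.36 0.1 0 0" --pt "0 0.52 -0.4 0.12 0 0" --pt "0 0.57 -0.44 0.12 0 0" --pt "0 0.57 -0.44 0.12 0 0" --jaw 1 --newtons 20

```text
time: 1.15
eef_pos: [0.3838, -0.3435, 0.2392]
orientation: [1.071, 1.294, -1.067]
ft_force: [0.3, -0.7, 0.2]
gripper_width: 0.0149
```

```bash
python3 - <<'E'
from h import *
p,R,s=pose();print(p,s['q'],s['gripper_width'],s['time'])
y=np.radians(10.5);d=np.array([np.cos(y),np.sin(y),0]);b=np.array([.4345,-.336,.101])
Rt=frame([0,0,-1],[d[1],-d[0],0])
q=b-d*.055;q[2]=.095;print('down',rel(q,Rt))
for a in(.03,.05,.06,.07): q=b+d*a;q[2]=.095;print(a,rel(q,Rt))
pic,_=env.snapshot('wrist');cv2.imwrite('pics/w1.png',pic[:,:,::-1])
E
```

```text
[ 0.3838 -0.3435  0.2392] [ 0.8451  0.0722 -0.2095  1.7792  0.0132  1.2927 -0.7493] 0.01492312076628342 1.15
down [ 0.2883 -0.0079  0.0043  0.011  -0.0043 -0.002 ]
0.03 [ 0.2885  0.1621  0.0053  0.011  -0.0043 -0.002 ]
0.05 [ 0.2885  0.2021  0.0055  0.011  -0.0043 -0.002 ]
0.06 [ 0.2885  0.2221  0.0057  0.011  -0.0043 -0.002 ]
0.07 [ 0.2886  0.2421  0.0058  0.011  -0.0043 -0.002 ]
```

View pics/w1.png

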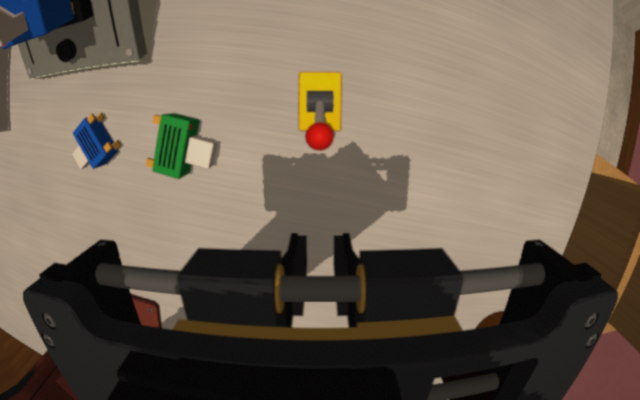

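The wrist view shows the ball at (319,137), centred on the fingers. I'll go down and push.

Call:
apply_moves --pt "0.09 -0.01 0 0 0 0" --pt "0.18 -0.01 0 0 0 0" --pt "0.26 -0.01 0 0 0 0" --pt "0.29 -0.01 0 0 0 0" --pt "0.29 0.02 0 0 0 0" --pt "0.29 0.05 0 0 0 0" --pt "0.29 0.08 0 0 0 0" --pt "0.29 0.11 0 0 0 0" --pt "0.29 0.14 0 0 0 0" --pt "0.29 0.16 0 0 0 0" --jaw 1

```text
time: 2.2
eef_pos: [0.4627, -0.3303, 0.0946]
orientation: [1.071, 1.292, -1.069]
ft_force: [-0.4, -0.5, 0.9]
gripper_width: 0.0006
```

Call:
apply_moves --pt "0 0.02 0 0 0 0" --pt "0 0.035 0 0 0 0" --pt "0 0.045 0 0 0 0" --pt "0 0.05 0 0 0 0" --pt "0 0.055 0 0 0 0" --pt "0 0.055 0 0 0 0"

```text
time: 2.8
eef_pos: [0.4865, -0.3258, 0.0939]
orientation: [1.071, 1.297, -1.074]
ft_force: [-10.6, 0.4, 4.6]
gripper_width: 0.0004
```

```bash
cat > iso.py <<'E'
from h import *
for n in('top','scene'):
    pic,d=env.snapshot(n);W=cloud(n,d);cv2.imwrite(f'pics/iso_{n}_{env.read_state()["time"]:.1f}.png',pic[100:300,200:520,::-1]);
    for mm,s,c in comps(masks(pic)['red'],5):
        q=np.nanmedian(W[mm],0)
        if q[1]<-.25 and q[0]>.35 and q[0]<.6: print(n,c,s[4],q,loc(n,c,.101))
p,R,s=pose();print(p,s['ft_force'],s['time'])
E
python3 iso.py
```

```text
scene [244.3548 164.0645] 31 [ 0.5161 -0.314   0.1102] [ 0.5091 -0.3201  0.101 ]
[ 0.4864 -0.3259  0.094 ] [-11.354   -0.0552   4.8403] 2.9
```

Call:
apply_moves --pt "0 0.01 0 0 0 0" --pt "0 0.015 0 0 0 0" --pt "0 0.015 0 0 0 0"

```text
time: 3.2
eef_pos: [0.4874, -0.3258, 0.0934]
orientation: [1.069, 1.305, -1.083]
ft_force: [-24.1, 1.3, 16.9]
gripper_width: 0.0003
```

Call:
apply_moves --pt "0 -0.06 0 0 0 0" --pt "-0.02 -0.12 0 0 0 0" --pt "-0.1 -0.15 0.02 0 0 0" --pt "-0.18 -0.15 0.02 0 0 0" --pt "-0.26 -0.15 0 0 0 0" --pt "-0.3 -0.15 0 0 0 0"

```text
time: 3.8
eef_pos: [0.4171, -0.3398, 0.2487]
orientation: [1.069, 1.299, -1.082]
ft_force: [1.1, -0.2, -0.4]
gripper_width: 0.0002
```

```bash
python3 iso.py; python3 - <<'E'
from h import *
pic,_=env.snapshot('wrist');cv2.imwrite('pics/w2.png',pic[:,:,::-1])
E
ls pics
```

```text
top [439.3958 216.6042] 48 [ 0.5099 -0.3159  0.1105] [ 0.512 -0.319  0.101]
scene [243.7241 164.3448] 29 [ 0.5186 -0.3133  0.111 ] [ 0.5111 -0.3214  0.101 ]
[ 0.4175 -0.3408  0.2484] [ 0.4155 -1.3477 -1.1724] 3.9
iso_scene_2.9.png
iso_scene_3.9.png
iso_top_2.9.png
iso_top_3.9.png
scene0.npy
scene0.png
scene0_d.npy
scene0c.png
top0.npy
top0.png
top0_d.npy
top0c.png
w1.png
w2.png
wrist0.npy
wrist0.png
wrist0_d.npy
```

View pics/w2.png

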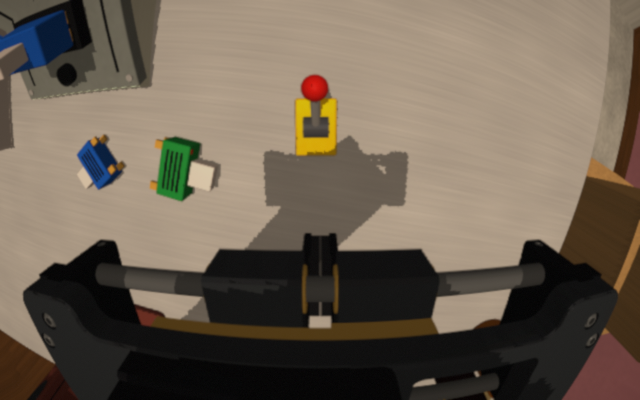

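```bash
cat >> h.py <<'E'
def wray(uv,p,R):
    c=env.get_calibration('wrist');a=np.array([uv[0]-c['cx'],uv[1]-c['cy']]);r=np.linalg.norm(a);t=r/c['fx']
    v=np.r_[a/r*np.sin(t),np.cos(t)];T=c['T_tool_cam'];return p+R@T[:3,3],R@(T[:3,:3]@v)
def wloc(uv,p,R,z):
    o,r=wray(uv,p,R);return o+r*(z-o[2])/r[2]
E
python3 - <<'E'
from h import *
for f,p,o in(('w1',[0.3838,-0.3435,0.2392],[1.071,1.294,-1.067]),('w2',[0.4175,-0.3408,0.2484],[1.069,1.299,-1.082])):
    im=cv2.imread(f'pics/{f}.png')[:,:,::-1].copy()
    R=Ro.from_rotvec(o).as_matrix()
    for k in('red','yellow'):
      for mm,s,c in comps(masks(im)[k],200):
        print(f,k,c,s,wloc(c,np.array(p),R,.101 if k=='red' else .025))
E
```

```text
w1 red [319.1189 136.009 ] [306 123  27  27 555] [ 0.4362 -0.3319  0.101 ]
w1 red [145.1172 313.4688] [133 299  26  28 256] [ 0.1794 -0.1479  0.101 ]
w1 yellow [319.6793  97.1971] [ 299   72   43   59 1684] [ 0.4732 -0.325   0.025 ]
w2 red [314.3251  87.6122] [302  75  26  26 526] [ 0.5114 -0.3176  0.101 ]
w2 yellow [315.9028 128.2092] [ 295   98   42   58 1687] [ 0.4675 -0.3258  0.025 ]
```

```bash
python3 - <<'E'
from h import *
for f,p,o in(('w1',[0.3838,-0.3435,0.2392],[1.071,1.294,-1.067]),('w2',[0.4175,-0.3408,0.2484],[1.069,1.299,-1.082])):
    im=cv2.imread(f'pics/{f}.png')[:,:,::-1].copy();R=Ro.from_rotvec(o).as_matrix()
    mm=max(comps(masks(im)['yellow'],200),key=lambda t:t[1][4])[0]
    b=cv2.boxPoints(cv2.minAreaRect(np.argwhere(mm)[:,::-1].astype(np.float32)));print(f)
    for c in b: print(c,wloc(c,np.array(p),R,.025))
    c=np.mean([wloc(c,np.array(p),R,.025) for c in b],0);print('centre',c)
im=cv2.imread('pics/w2.png')[50:170,250:380];cv2.imwrite('pics/w2c.png',cv2.resize(im,None,fx=5,fy=5))
E
```

```text
w1
[299.  72.] [ 0.4979 -0.2965  0.025 ]
[341.  72.] [ 0.5068 -0.3433  0.025 ]
[341. 130.] [ 0.4406 -0.3563  0.025 ]
[299. 130.] [ 0.4315 -0.3087  0.025 ]
centre [ 0.4692 -0.3262  0.025 ]
w2
[295.  98.] [ 0.4986 -0.2954  0.025 ]
[336.  98.] [ 0.5071 -0.3424  0.025 ]
[336. 155.] [ 0.4402 -0.3552  0.025 ]
[295. 155.] [ 0.4314 -0.3068  0.025 ]
centre [ 0.4693 -0.3249  0.025 ]
```

View pics/w2c.png

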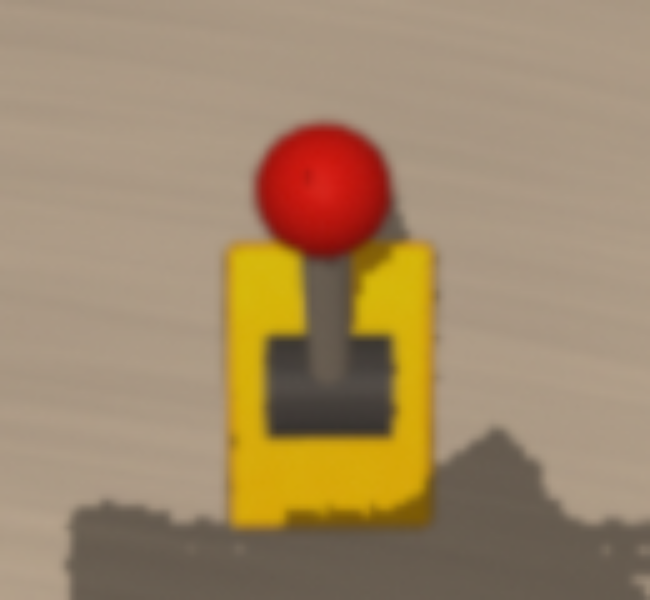

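The lever ball ends 43 mm past the block's centre, which matches 1.0 rad at the end stop. Now to the module.

```bash
cat >> h.py <<'E'
N=np.array([-.4972,-.0549,.8660]);N/=np.linalg.norm(N)
EY=np.array([-np.sin(np.radians(6.3)),np.cos(np.radians(6.3)),0]);EX=np.cross(EY,N)
RG=frame(-N,-EY)
C0=np.array([.521,.0335,.169])
E
python3 - <<'E'
from h import *
print(N,EX,EY);print(RG)
print(rel(C0+.09*N+[0,0,.03],RG)); print(rel(C0+.09*N,RG))
E
```

```text
[-0.4972 -0.0549  0.8659] [0.8607 0.095  0.5002] [-0.1097  0.994   0.    ]
[[ 0.4972  0.8607  0.1097]
 [ 0.0549  0.095  -0.994 ]
 [-0.8659  0.5002 -0.    ]]
[-0.0627  0.2498 -0.7045  0.1328 -0.0408  1.0251]
[-0.0027  0.2506 -0.7043  0.1328 -0.0408  1.0251]
```

Call:
apply_moves --pt "-0.08 0.02 -0.05 0 0 0" --pt "-0.11 0.05 -0.12 0 0 0.1" --pt "-0.11 0.09 -0.2 0.03 -0.01 0.3" --pt "-0.11 0.13 -0.28 0.05 -0.01 0.5" --pt "-0.11 0.17 -0.37 0.07 -0.02 0.7" --pt "-0.11 0.2 -0.46 0.09 -0.03 0.9" --pt "-0.1 0.23 -0.55 0.11 -0.04 1.0" --pt "-0.1 0.25 -0.63 0.13 -0.04 1.0" --pt "-0.08 0.25 -0.7 0.13 -0.04 1.0" --pt "-0.06 0.25 -0.7 0.13 -0.04 1.0" --jaw -1

```text
time: 4.95
eef_pos: [0.4811, 0.0272, 0.2742]
orientation: [1.35, 0.897, -0.742]
ft_force: [1.4, -0.1, -0.4]
gripper_width: 0.0726
```

Call:
apply_moves --pt "0 0 0 0 0 0" --pt "0 0 0 0 0 0"

```text
time: 5.15
eef_pos: [0.4804, 0.0284, 0.2728]
orientation: [1.347, 0.9, -0.741]
ft_force: [0.3, -0.2, 0.0]
gripper_width: 0.0846
```

```bash
python3 - <<'E'
from h import *
p,R,s=pose();print(p,R,s['q'],s['gripper_width'])
print(rel(C0+.09*N,RG),rel(C0,RG))
for n in('wrist','scene','top'):
    pic,d=env.snapshot(n);cv2.imwrite(f'pics/{n}3.png',pic[:,:,::-1]);np.save(f'pics/{n}3_d.npy',d)
np.savez('pics/p3.npz',p=p,R=R)
E
```

```text
[0.4804 0.0284 0.2728] [[ 0.4819  0.8688  0.1138]
 [ 0.0554  0.0994 -0.9935]
 [-0.8745  0.4851 -0.0002]] [ 0.0962 -0.3792 -0.2014  2.1812 -0.1034  0.8274 -1.5169] 0.08458867210249608
[ 0.0412 -0.0322 -0.0012  0.0065 -0.0042  0.0331] [ 0.2212 -0.0291 -0.0008  0.0065 -0.0042  0.0331]
```

View pics/wrist3.png

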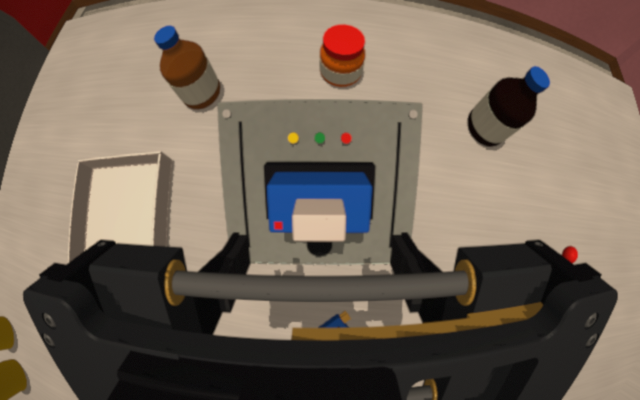

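View pics/scene3.png

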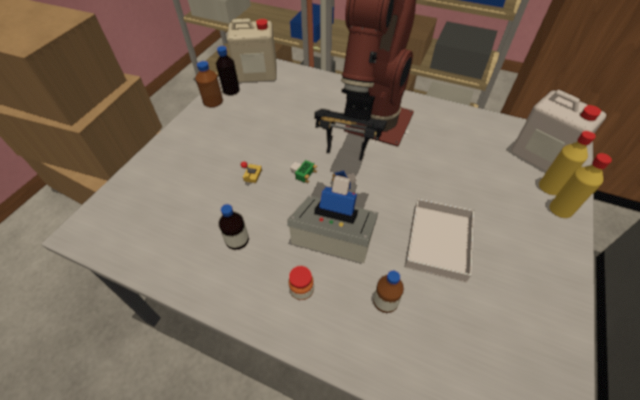

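Call:
apply_moves --pt "0.05 -0.03 0 0.01 0 0.03" --pt "0.08 -0.03 0 0.01 0 0.03" --pt "0.11 -0.03 0 0.01 0 0.03" --pt "0.14 -0.03 0 0.01 0 0.03" --pt "0.16 -0.03 0 0.01 0 0.03" --pt "0.18 -0.03 0 0.01 0 0.03" --pt "0.2 -0.03 0 0.01 0 0.03" --pt "0.215 -0.03 0 0.01 0 0.03" --pt "0.215 -0.03 0 0.01 0 0.03"

```text
time: 6.2
eef_pos: [0.5201, 0.0298, 0.1719]
orientation: [1.361, 0.884, -0.736]
ft_force: [-0.1, -0.4, 0.0]
gripper_width: 0.0867
```

```bash
python3 - <<'E'
from h import *
p,R,s=pose();print(p,s['q'],s['gripper_width'],s['ft_force'])
print(rel(C0,RG))
for n in('wrist',):
    pic,d=env.snapshot(n);cv2.imwrite(f'pics/{n}4.png',pic[:,:,::-1]);np.save(f'pics/{n}4_d.npy',d)
E
```

```text
[0.5201 0.0298 0.1719] [ 0.1095 -0.1936 -0.2417  2.2721 -0.0595  0.5356 -1.5652] 0.08665984548589512 [-0.1109 -0.3814  0.0318]
[ 0.0063 -0.0007 -0.0071 -0.0137  0.0012  0.0023]
```

View pics/wrist4.png

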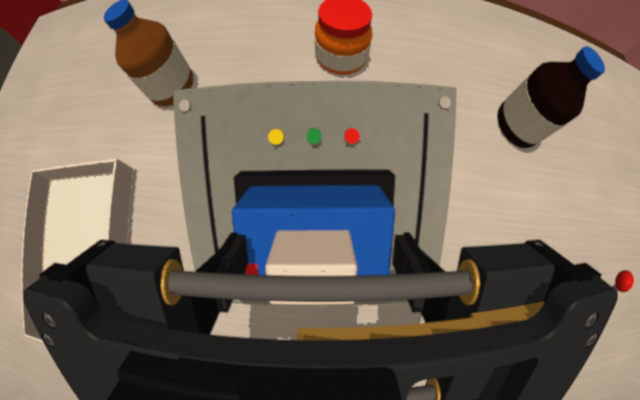

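The grip's centre is at column 311 and the finger centre at 320, so I need about 4 mm in −z, which agrees with the computed shift. I'll correct that and close.

Call:
apply_moves --pt "0.002 -0.001 -0.008 -0.01 0 0" --pt "0.004 -0.001 -0.008 -0.01 0 0" --pt "0.004 -0.001 -0.008 -0.01 0 0"

```text
time: 6.55
eef_pos: [0.5203, 0.0342, 0.1708]
orientation: [1.356, 0.884, -0.732]
ft_force: [-0.3, 0.4, 0.3]
gripper_width: 0.0875
```

Call:
apply_moves --pt "0 0 0 0 0 0" --pt "0 0 0 0 0 0" --pt "0 0 0 0 0 0" --pt "0 0 0 0 0 0" --pt "0 0 0 0 0 0" --pt "0 0 0 0 0 0" --pt "0 0 0 0 0 0" --pt "0 0 0 0 0 0" --jaw 1 --newtons 55

```text
time: 7.35
eef_pos: [0.5203, 0.0342, 0.1708]
orientation: [1.356, 0.884, -0.732]
ft_force: [-1.0, -0.1, 0.5]
gripper_width: 0.0435
```

```bash
python3 - <<'E'
from h import *
p,R,s=pose();print(p,s['q'],s['gripper_width'],s['ft_force'],s['torque'])
print(rel(C0,RG))
pic,d=env.snapshot('wrist');cv2.imwrite(f'pics/wrist5.png',pic[:,:,::-1])
E
```

```text
[0.5203 0.0342 0.1708] [ 0.1079 -0.1916 -0.2517  2.2731 -0.051   0.5311 -1.5772] 0.04351797581311035 [-1.0365 -0.1072  0.5459] [-0.0854  0.625   0.0267]
[ 0.0038 -0.0008  0.0014 -0.0024  0.0011  0.0002]
```

View pics/wrist5.png

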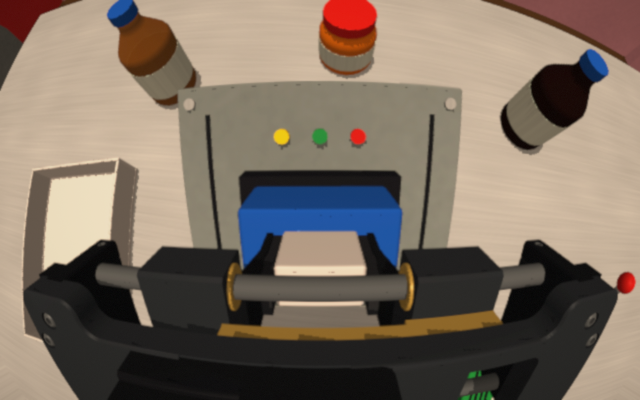

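The grip is held, with the opening at 43.5 mm. Now I'll rock end a up about end b.

Call:
apply_moves --pt "-0.001 0 0.0016 0 0.02 0" --pt "-0.002 0 0.003 0 0.04 0" --pt "-0.003 0 0.005 0 0.057 0" --pt "-0.004 0 0.0064 0 0.076 0" --pt "-0.005 0 0.008 0 0.095 0" --pt "-0.006 0 0.0097 0 0.115 0" --pt "-0.0065 0 0.011 0 0.135 0" --pt "-0.0075 0 0.013 0 0.153 0" --pt "-0.0075 0 0.013 0 0.153 0"

```text
time: 8.3
eef_pos: [0.5191, 0.0274, 0.1736]
orientation: [1.394, 0.948, -0.682]
ft_force: [5.2, 1.1, -6.0]
gripper_width: 0.0436
```

```bash
cat > look.py <<'E'
import sys
from h import *
t=sys.argv[1]
p,R,s=pose();print('p',p,'w',s['gripper_width'],'F',s['ft_force'],'M',s['torque'],'t',s['time'])
print('tool-frame F',R.T@s['ft_force'],'M',R.T@s['torque'])
print('tool tilt about EX (rad)',Ro.from_matrix(RG.T@R).as_rotvec(),'shift in RG',RG.T@(p-C0))
pic,d=env.snapshot('wrist');cv2.imwrite(f'pics/wrist_{t}.png',pic[:,:,::-1])
pic,d=env.snapshot('scene');np.save('pics/sd.npy',d);b=pic[150:270,260:400,::-1];cv2.imwrite(f'pics/scene_{t}.png',cv2.resize(b,None,fx=5,fy=5,interpolation=cv2.INTER_CUBIC))
E
python3 look.py r1
```

```text
p [0.5191 0.0274 0.1736] w 0.043563851596998805 F [ 5.2191  1.1331 -5.9678] M [-0.449   0.0918 -0.226 ] t 8.3
tool-frame F [7.8433 1.6173 0.0708] M [-0.011  -0.491  -0.1412]
tool tilt about EX (rad) [ 0.0014  0.0799 -0.0004] shift in RG [-0.0053  0.0001  0.0058]
```

View pics/wrist_r1.png

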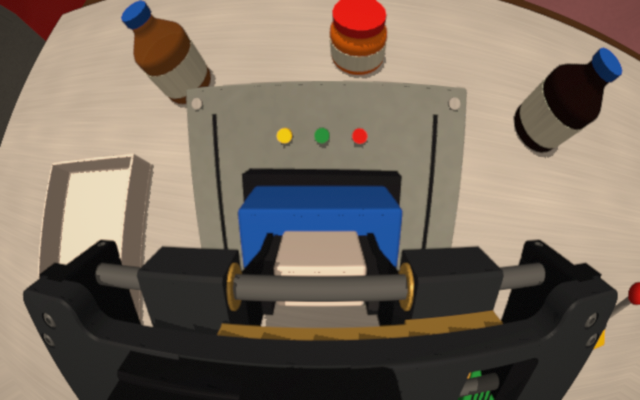

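View pics/scene_r1.png

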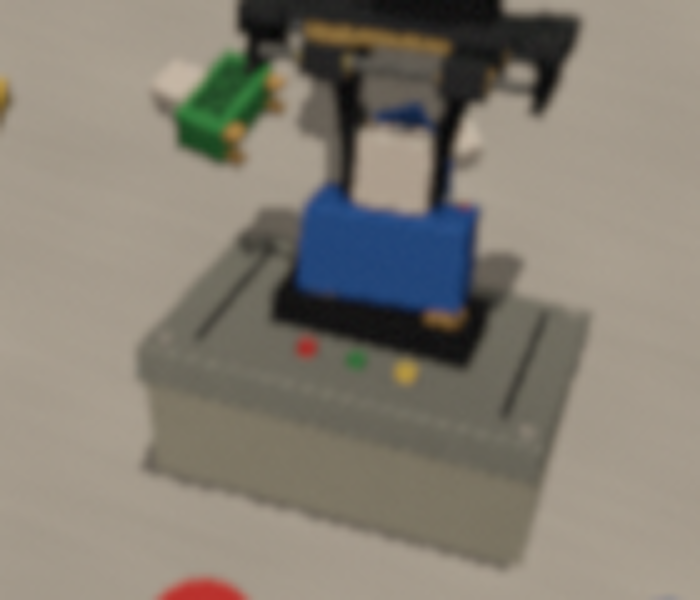

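The module leaned with the tool by 0.08 rad, the +y pins show, and the −y end is still down. I'll go a little further, then bring up end b.

Call:
apply_moves --pt "-0.001 0 0.0016 0 0.02 0" --pt "-0.002 0 0.0032 0 0.038 0" --pt "-0.003 0 0.005 0 0.057 0" --pt "-0.004 0 0.0064 0 0.076 0" --pt "-0.004 0 0.0064 0 0.076 0"

```text
time: 8.9
eef_pos: [0.5187, 0.024, 0.175]
orientation: [1.412, 0.98, -0.656]
ft_force: [3.8, 1.9, -4.8]
gripper_width: 0.0435
```

```bash
python3 look.py r2
```

```text
p [0.5187 0.024  0.175 ] w 0.04349393272614363 F [ 3.7539  1.9165 -4.7756] M [-0.3305  0.1289 -0.137 ] t 8.9
tool-frame F [ 6.2412  1.0253 -0.7529] M [-0.0185 -0.3411 -0.1673]
tool tilt about EX (rad) [ 0.0015  0.12   -0.0004] shift in RG [-0.0068  0.0001  0.0092]
```

View pics/scene_r2.png

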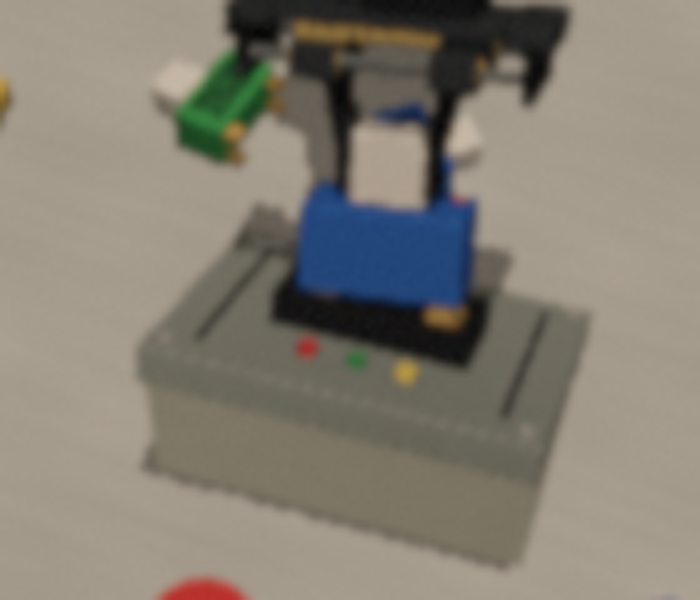

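Call:
apply_moves --pt "-0.001 0 -0.002 0 -0.025 0" --pt "-0.0023 0 -0.004 0 -0.05 0" --pt "-0.0036 0 -0.0064 0 -0.076 0" --pt "-0.005 0 -0.0085 0 -0.1 0" --pt "-0.006 0 -0.0107 0 -0.127 0" --pt "-0.0073 0 -0.013 0 -0.153 0" --pt "-0.0086 0 -0.0152 0 -0.18 0" --pt "-0.0098 0 -0.0175 0 -0.205 0" --pt "-0.011 0 -0.0196 0 -0.229 0" --pt "-0.011 0 -0.0196 0 -0.229 0"

```text
time: 10.0
eef_pos: [0.5141, 0.0339, 0.1801]
orientation: [1.355, 0.886, -0.732]
ft_force: [8.6, 4.8, -10.6]
gripper_width: 0.0434
```

```bash
python3 look.py r3
```

```text
p [0.5141 0.0339 0.1801] w 0.043357250901898306 F [  8.6253   4.8165 -10.594 ] M [ 0.9705 -0.1308  0.558 ] t 10.0
tool-frame F [13.7251  2.5971 -3.8346] M [-0.0093  1.102   0.2362]
tool tilt about EX (rad) [ 0.0003  0.0005 -0.0011] shift in RG [-0.013  -0.0003 -0.0011]
```

View pics/scene_r3.png

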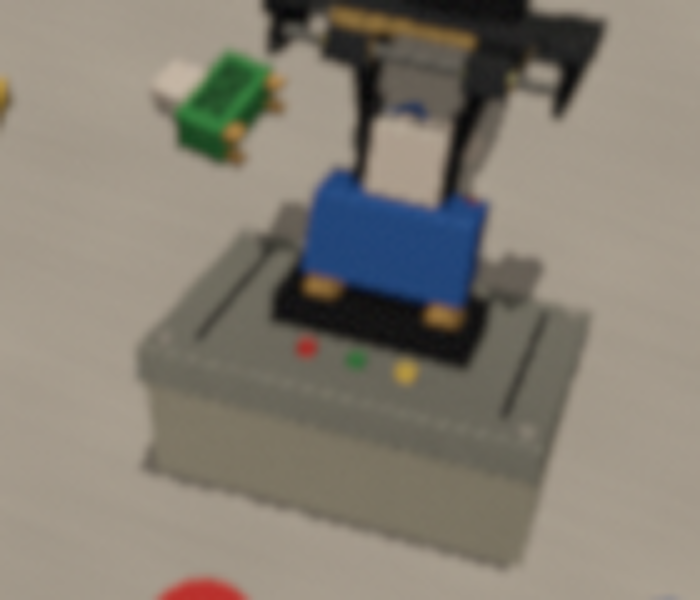

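View pics/wrist_r3.png

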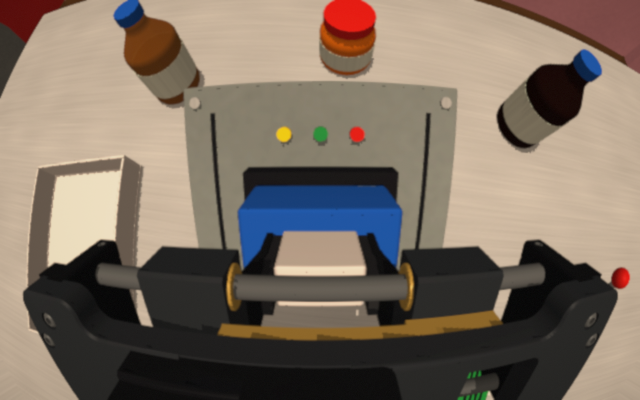

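```bash
python3 - <<'E'
from h import *
for f in('wrist5','wrist_r1','wrist_r2','wrist_r3'):
    im=cv2.imread(f'pics/{f}.png')[:,:,::-1].copy()
    g=cv2.cvtColor(im,cv2.COLOR_RGB2HSV);m=((g[...,0]>100)&(g[...,0]<130)&(g[...,1]>130));m[:,:200]=0;m[:,450:]=0;m[:150]=0;m[290:]=0
    us=np.arange(255,386);top=np.array([np.argmax(m[:,u]) for u in us])
    # subpixel by gray gradient of front/top edge ~ row 208
    L=im[...,2].astype(float)
    gr=np.gradient(cv2.GaussianBlur(L,(5,5),1),axis=0)
    def edge(r0,r1,us):
        e=[]
        for u in us:
            col=abs(gr[r0:r1,u]);k=col**2;e.append((k*np.arange(r0,r1)).sum()/k.sum())
        return np.polyfit(us-320,e,1)
    xs=np.nonzero(m[195])[0];print(f,edge(180,193,us),edge(200,216,np.r_[252:275,365:392]),xs.min(),xs.max())
E
```

```text
wrist5 [ -0.0024 185.7479] [ -0.0018 208.3957] 248 391
wrist_r1 [  0.0004 185.5404] [ -0.0015 208.3629] 248 392
wrist_r2 [ -0.0001 185.5553] [ -0.0018 208.3183] 248 392
wrist_r3 [ -0.0006 185.1817] [ -0.0022 208.2244] 248 392
```

The module is rigid in the grip, with image slopes unchanged to 0.003 rad. It is level and about 11 mm up, so now I'll lift it clear.

Call:
apply_moves --pt "-0.005 0 0 0 0 0" --pt "-0.01 0 0 0 0 0" --pt "-0.015 0 0 0 0 0" --pt "-0.022 0 0 0 0 0" --pt "-0.03 0 0 0 0 0" --pt "-0.04 0 0 0 0 0" --pt "-0.05 0 0 0 0 0" --pt "-0.065 0 0 0 0 0" --pt "-0.08 0 0 0 0 0" --pt "-0.08 0 0 0 0 0"

```text
time: 11.1
eef_pos: [0.4945, 0.0316, 0.2162]
orientation: [1.357, 0.885, -0.73]
ft_force: [0.8, 0.6, -2.2]
gripper_width: 0.0436
```

```bash
python3 look.py r4; python3 - <<'E'
from h import *
p,R,s=pose();print(s['q'])
ty=np.radians(8.0);T=np.array([.4785,.355,0])
# upright target: module frame +y toward? try keep yaw of console and tray yaw
for yaw in(6.3,8.0):
    e=np.radians(yaw);Rt=frame([0,0,-1],[np.sin(e),-np.cos(e),0])
    for z in(.28,.24,.1):print(yaw,z,rel([T[0],T[1],z],Rt))
E
```

```text
p [0.4945 0.0316 0.2162] w 0.043615948488071994 F [ 0.8062  0.5543 -2.1532] M [-0.1457  0.9929 -0.0617] t 11.1
tool-frame F [ 2.2958 -0.3327 -0.4606] M [ 0.0362 -0.0625 -1.0028]
tool tilt about EX (rad) [0.0005 0.0008 0.0009] shift in RG [-0.0542  0.0006 -0.001 ]
[ 0.1018 -0.3085 -0.2287  2.2607 -0.0936  0.6595 -1.5374]
6.3 0.28 [-0.0921  0.0986 -0.6466 -0.0005 -0.0019 -0.9997]
6.3 0.24 [-0.0228  0.0586 -0.6465 -0.0005 -0.0019 -0.9997]
6.3 0.1 [ 0.2197 -0.0814 -0.6462 -0.0005 -0.0019 -0.9997]
8.0 0.28 [-0.0921  0.0986 -0.6466 -0.0559  0.013  -0.9997]
8.0 0.24 [-0.0228  0.0586 -0.6465 -0.0559  0.013  -0.9997]
8.0 0.1 [ 0.2197 -0.0814 -0.6462 -0.0559  0.013  -0.9997]
```

View pics/scene_r4.png

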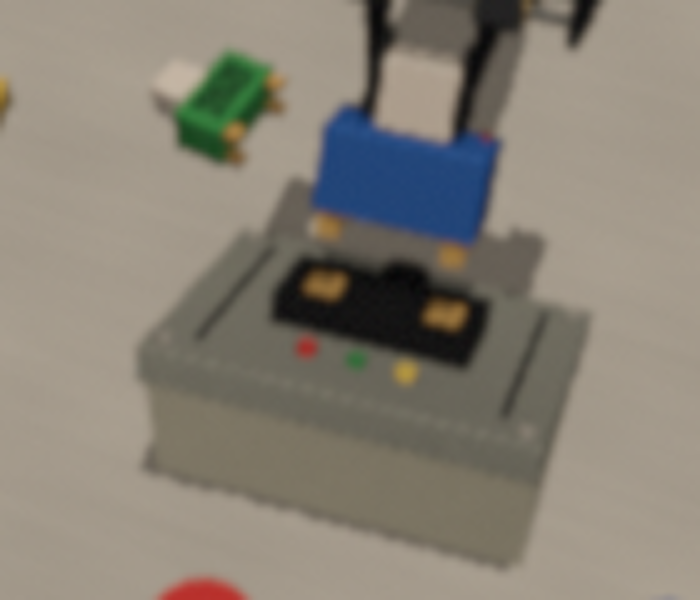

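Lifted clear by about 52 mm, with both socket wells and the pins visible. Now I'll set it upright and carry it over the tray.

Call:
apply_moves --pt "-0.04 0.02 0 0 0 -0.1" --pt "-0.08 0.05 -0.02 0 0 -0.3" --pt "-0.1 0.07 -0.06 0 0 -0.5" --pt "-0.11 0.09 -0.12 0 0 -0.7" --pt "-0.11 0.1 -0.19 0 0 -0.9" --pt "-0.1 0.1 -0.27 -0.02 0 -1.0" --pt "-0.09 0.1 -0.35 -0.03 0 -1.0" --pt "-0.09 0.1 -0.43 -0.04 0.01 -1.0" --pt "-0.09 0.1 -0.51 -0.05 0.01 -1.0" --pt "-0.09 0.1 -0.58 -0.06 0.01 -1.0"

```text
time: 12.2
eef_pos: [0.483, 0.3243, 0.2788]
orientation: [1.103, 1.273, -1.105]
ft_force: [-0.1, -0.6, -2.1]
gripper_width: 0.0439
```

```bash
python3 - <<'E'
from h import *
p,R,s=pose();print(p,s['q'],s['ft_force'],s['gripper_width'])
T=np.array([.4785,.355,0]);e=np.radians(8.);Rt=frame([0,0,-1],[np.sin(e),-np.cos(e),0])
for z in(.24,.15,.115,.1):print(z,rel([T[0],T[1],z],Rt))
E
python3 look.py t1
```

```text
[0.483  0.3243 0.2788] [-0.2097  0.2211 -0.5394  1.5537  0.1151  1.3995 -2.1868] [-0.071  -0.6074 -2.1365] 0.0439325986095266
0.24 [ 0.0775 -0.0002 -0.0621  0.0045  0.002   0.001 ]
0.15 [ 0.2575 -0.0001 -0.0623  0.0045  0.002   0.001 ]
0.115 [ 0.3275 -0.     -0.0623  0.0045  0.002   0.001 ]
0.1 [ 0.3575 -0.     -0.0624  0.0045  0.002   0.001 ]
p [0.483  0.3243 0.2788] w 0.0439325986095266 F [-0.071  -0.6074 -2.1365] M [ 0.0265 -0.0581 -0.0512] t 12.2
tool-frame F [ 2.1372 -0.1551  0.589 ] M [0.0513 0.0181 0.0612]
tool tilt about EX (rad) [-0.0316  0.0074 -0.5243] shift in RG [-0.098   0.0498 -0.2932]
```

View pics/wrist_t1.png

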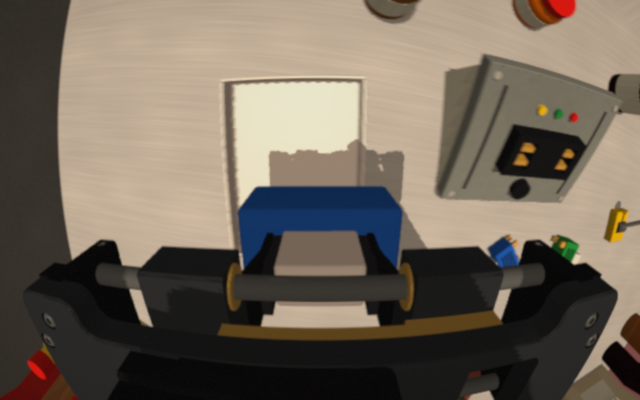

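Held upright, with the tray (222–366 px) below and slightly left. I'll shift −31 mm in z and descend.

Call:
apply_moves --pt "0 0 -0.03 0 0 0" --pt "0.04 0 -0.062 0 0 0" --pt "0.1 0 -0.062 0 0 0" --pt "0.16 0 -0.062 0 0 0" --pt "0.22 0 -0.062 0 0 0" --pt "0.26 0 -0.062 0 0 0" --pt "0.29 0 -0.062 0 0 0" --pt "0.31 0 -0.062 0 0 0" --pt "0.325 0 -0.062 0 0 0" --pt "0.325 0 -0.062 0 0 0"

```text
time: 13.3
eef_pos: [0.476, 0.3587, 0.1157]
orientation: [1.099, 1.278, -1.1]
ft_force: [-0.7, -0.5, -3.4]
gripper_width: 0.0436
```

```bash
python3 look.py t2;python3 - <<'E'
from h import *
pic,d=env.snapshot('scene');cv2.imwrite('pics/scene_t2b.png',cv2.resize(pic[150:300,370:500,::-1],None,fx=4,fy=4,interpolation=cv2.INTER_CUBIC))
p,R,s=pose();print(p,R)
T=np.array([.4785,.355,0]);e=np.radians(8.);Rt=frame([0,0,-1],[np.sin(e),-np.cos(e),0])
for z in(.105,.1,.097):print(z,rel([T[0],T[1],z],Rt))
E
```

```text
p [0.476  0.3587 0.1157] w 0.043628398612288864 F [-0.687  -0.4682 -3.4345] M [ 0.0113 -0.0185  0.044 ] t 13.3
tool-frame F [ 3.4357 -0.7413  0.3661] M [-0.044   0.0083  0.0199]
tool tilt about EX (rad) [-0.0376  0.0115 -0.526 ] shift in RG [ 0.0416 -0.0345 -0.3282]
[0.4765 0.3593 0.1172] [[-0.0006  0.9889  0.1483]
 [ 0.0022  0.1483 -0.9889]
 [-1.     -0.0003 -0.0023]]
0.105 [ 0.0243  0.0027  0.0091  0.0176 -0.0044  0.0006]
0.1 [ 0.0343  0.0027  0.0091  0.0176 -0.0044  0.0006]
0.097 [ 0.0403  0.0027  0.0092  0.0176 -0.0044  0.0006]
```

View pics/scene_t2b.png

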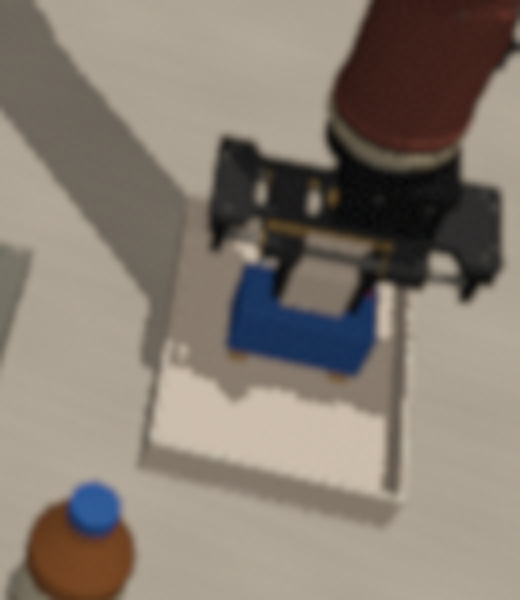

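Call:
apply_moves --pt "0.008 0 0.005 0.01 0 0" --pt "0.016 0 0.009 0.015 0 0" --pt "0.022 0 0.009 0.015 0 0" --pt "0.027 0 0.009 0.015 0 0" --pt "0.03 0 0.009 0.015 0 0" --pt "0.03 0 0.009 0.015 0 0"

```text
time: 14.05
eef_pos: [0.477, 0.3548, 0.1019]
orientation: [1.106, 1.275, -1.104]
ft_force: [0.0, 0.0, -3.0]
gripper_width: 0.0436
```

Call:
apply_moves --pt "0.001 0 0 0 0 0" --pt "0.002 0 0 0 0 0" --pt "0.003 0 0 0 0 0" --pt "0.003 0 0 0 0 0"

```text
time: 14.45
eef_pos: [0.477, 0.3548, 0.1003]
orientation: [1.106, 1.275, -1.104]
ft_force: [0.1, -0.2, -2.3]
gripper_width: 0.0436
```

Call:
apply_moves --pt "0.001 0 0 0 0 0" --pt "0.002 0 0 0 0 0" --pt "0.003 0 0 0 0 0" --pt "0.003 0 0 0 0 0"

```text
time: 14.85
eef_pos: [0.4772, 0.355, 0.0995]
orientation: [1.106, 1.274, -1.104]
ft_force: [-2.0, -1.6, 5.0]
gripper_width: 0.0433
```

There is contact at TCP z = 0.0995 (0.099 predicted) with 5 N up. Releasing.

Call:
apply_moves --pt "0 0 0 0 0 0" --pt "0 0 0 0 0 0" --pt "0 0 0 0 0 0" --pt "0 0 0 0 0 0" --pt "0 0 0 0 0 0" --pt "0 0 0 0 0 0" --pt "0 0 0 0 0 0" --pt "0 0 0 0 0 0" --jaw -1

```text
time: 15.65
eef_pos: [0.4771, 0.355, 0.0994]
orientation: [1.106, 1.275, -1.104]
ft_force: [-0.4, -0.4, 0.5]
gripper_width: 0.0859
```

```bash
python3 look.py u1
```

```text
p [0.4771 0.355  0.0994] w 0.0859145006666738 F [-0.4008 -0.3722  0.4933] M [ 0.0008  0.0124 -0.0127] t 15.65
tool-frame F [-0.4939 -0.4493  0.311 ] M [ 0.0127  0.0025 -0.0121]
tool tilt about EX (rad) [-0.0299  0.0103 -0.5241] shift in RG [ 0.0561 -0.042  -0.3244]
```

View pics/wrist_u1.png

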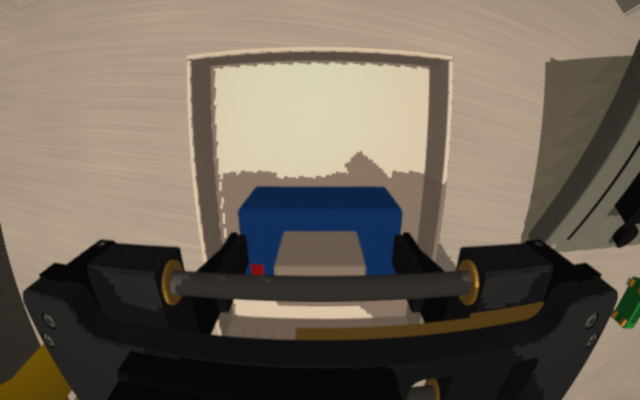

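The fingers are clear on both sides of the grip and the module is standing. I'll go straight up.

Call:
apply_moves --pt "-0.02 0 0 0 0 0" --pt "-0.05 0 0 0 0 0" --pt "-0.1 0 0 0 0 0" --pt "-0.16 0 0 0 0 0" --pt "-0.22 0 0 0 0 0" --pt "-0.28 0 0 0 0 0" --pt "-0.32 0 0 0 0 0" --pt "-0.32 0 0 0 0 0"

```text
time: 16.55
eef_pos: [0.4782, 0.356, 0.2644]
orientation: [1.111, 1.273, -1.098]
ft_force: [0.3, -0.1, 0.9]
gripper_width: 0.087
```

Call:
apply_moves --pt "0 -0.06 0 0 0 0" --pt "0 -0.1 0.06 0 0 0" --pt "0 -0.1 0.12 0 0 0" --pt "0 -0.1 0.18 0 0 0" --pt "0 -0.1 0.24 0 0 0" --pt "0 -0.1 0.3 0 0 0" --pt "0 -0.1 0.3 0 0 0" --pt "0 -0.1 0.3 0 0 0"

```text
time: 17.35
eef_pos: [0.4497, 0.2001, 0.2636]
orientation: [1.112, 1.272, -1.099]
ft_force: [-0.6, 0.4, 0.2]
gripper_width: 0.0873
```

```bash
python3 - <<'E'
from h import *
p,R,s=pose();print(p,s['time'],s['ft_force'])
for n in('top','scene'):
    pic,d=env.snapshot(n);W=cloud(n,d);cv2.imwrite(f'pics/{n}_end.png',pic[:,:,::-1]);X,Y,Z=W[...,0],W[...,1],W[...,2]
    m=(X>.3)&(X<.65)&(Y>.22)&(Y<.5)
    for nm,a,b in(('grip top',.108,.13),('house',.068,.085),('tray rim',.035,.055)):
        q=W[m&(Z>a)&(Z<b)];print(n,nm,len(q),np.median(q,0) if len(q) else '',cv2.minAreaRect(q[:,:2].astype(np.float32)) if len(q)>5 else '', np.linalg.lstsq(np.c_[q[:,:2],np.ones(len(q))],q[:,2],rcond=None)[0] if len(q)>20 else '')
    for k in('blue','red'):
        for mm,st,c in comps(masks(pic)[k]):
            q=np.nanmedian(W[mm],0)
            if .35<q[0]<.9 and abs(q[1])<.45: print(' ',k,c,q)
E
```

```text
[0.4497 0.2001 0.2636] 17.35 [-0.5515  0.4342  0.199 ]
top grip top 0   
top house 62 [0.4608 0.3974 0.0738] ((0.46486592292785645, 0.400191992521286), (0.049560241401195526, 0.016746824607253075), 26.989276885986328) [ 0.0658 -0.0424  0.0606]
top tray rim 311 [0.5138 0.4311 0.043 ] ((0.47876399755477905, 0.35810935497283936), (0.24190479516983032, 0.1800636500120163), 7.233487129211426) [-0.0033 -0.0082  0.0481]
  blue [410.2526 138.1263] [ 0.7295 -0.2293  0.1696]
  blue [237.425  139.2125] [0.7335 0.2624 0.1599]
  blue [195.1667 234.4444] [0.468  0.3975 0.0732]
  blue [334.3689 264.877 ] [ 0.377  -0.0124  0.0337]
  red [318.997  125.2326] [0.7946 0.0292 0.0849]
  red [324.3846 179.6154] [0.6217 0.0157 0.1175]
  red [439.3469 216.6735] [ 0.5103 -0.3163  0.1098]
scene grip top 141 [0.48   0.3524 0.1193] ((0.476336807012558, 0.3524496257305145), (0.02555413916707039, 0.044293079525232315), 7.497068405151367) [-0.1715 -0.0176  0.2063]
scene house 380 [0.4861 0.3499 0.0759] ((0.4755832552909851, 0.3521224558353424), (0.05208849534392357, 0.099667489528656), 7.987549304962158) [-0.0353 -0.0008  0.0932]
scene tray rim 744 [0.4985 0.3622 0.0441] ((0.4770580530166626, 0.35344693064689636), (0.24595993757247925, 0.1805085390806198), 7.9957380294799805) [ 0.002  -0.0042  0.044 ]
  blue [342.4444 180.125 ] [ 0.3882 -0.0098  0.0343]
  blue [226.7374 210.7172] [ 0.7371 -0.2266  0.1702]
  blue [441.1904 234.02  ] [0.4967 0.3487 0.0696]
  blue [393.     277.0571] [0.7413 0.2619 0.1605]
  red [243.8947 164.5789] [ 0.5181 -0.3137  0.11  ]
  red [300.0331 277.1215] [0.8023 0.0306 0.0862]
```

View pics/scene_end.png

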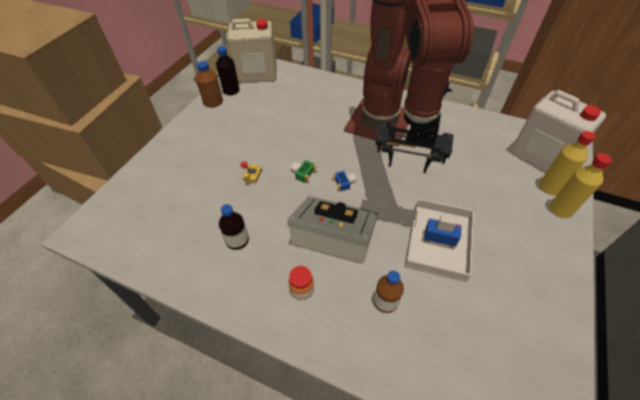

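The module stands in the tray centre. Its grip top is at z = 0.119, as expected, and its 52 x 100 mm footprint fits an upright module. The bystanders have not moved and the lever is still over.

```bash
python3 -c "
from workcell import env
print(env.hand_in())"
```

```text
the job is handed in; nothing more can be done
None
```

The job is handed in at about 17.5 s of the 64 s allowed. My checks suggest every step was met, but `hand_in` gives no verdict.

- **Isolator:** I pushed the lever over until it met its end stop at 24 N. The ball then sat 43 mm past the block's centre, which matches 1.0 rad, and it had not moved in the last pictures. The lever's travel was only about 77 mm instead of the expected 86 mm. The first picture suggests it started at about 0.12 rad, not 0.
- **Rocking:** I gripped the module at 55 N and leaned it to 0.12 rad, keeping end b down. I then brought end b up until the module was level at about 11 mm. The tool was within 0.001 rad of level, and the module showed no slip in the grip in the wrist images.
- **Lift and placing:** It came clear at about 52 mm. I set it down in the tray with a light contact of about 5 N, opened the jaws and moved the arm away.
- **Last checks:**
  - The grip's top was at z = 0.119 m, as expected for a module standing on its pins.
  - Its 52 x 100 mm footprint was within about 3 mm of the tray's centre, and the tray lay flat.
  - The bottle caps and jar lid were within about 2 mm of where they started.
  - The robot touched nothing.
  - One tilt fit to the grip's top in the scene view gave a slope of 0.17. I put this down to side-face pixels mixed in, because the heights and footprint agree with upright.
  - In the last top view the arm hid the grip, so only the scene view confirms the module's final height.

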